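# Cure a phone screen in the UV box

### The arm

A 6-joint arm with a two-finger parallel gripper is mounted at the origin on the work surface. World frame = base frame: x ahead of the robot, y to its left, z up, the work surface at z = 0. Lengths are in m, angles in degrees, forces in N, time in s.
With the tool pointing down it reaches from about 0.3 to 0.75 m from the base axis. Payload 8.5 kg.
Tool frame: the origin (TCP) lies between the finger pads; the fingertips stand env.finger_overhang ahead of it and the grasp point (between the pads) lies 2 mm behind it (env.finger_overhang is the distance from the TCP to the fingertips, in m); z points along the fingers, y is the line along which they close (so a half turn about z gives the same grasp; the last joint's range is limited). The gripper opens to 85 mm and grips with 20 to 120 N. Pads are 22 mm wide; open, the fingers measure 114 mm over their backs; the gripper's body (76 mm by 85 mm) begins 54 mm behind the grasp point. The pads swing forward as they close: fully open they stand 13 mm farther back than shut.
Start: joints at [-80.632, 21.807, 74.336, -0, 83.858, -12.336], TCP at [0.203, -0.511, 0.248] pointing down, gripper open.
Joint ranges: [-178.18, 178.18], [-50.72, 133.34], [12.68, 142.11], [-81.47, 261.47], [9.98, 163.14], [-165.26, 165.26]. Speed limits (degrees/s): [136.94, 136.94, 180, 180, 180, 180].

### API

Orientations are given as a 3x3 rotation matrix whose columns are the frame's x, y, z axes.
In Python, from rig import env gives the robot as it stands. The module is installed in compiled form; this text tells all that it offers.
- The arm moves only by the tool jog_arm, never from a script. Its arguments are lists of equal length, an entry for each row: "hand": the finger opening in m, from 0 to 0.0854; "travel": the shift along the world's x, y, z in m, a list of three; "yaw": the turn about the world's z in rad. A call has exactly 5 rows; each row shifts and turns the commanded pose from where the row before left it; what a row does not reach is not made up. A row lasts 1/8 s, in which the tool goes at most 62.5 mm and 10.7 degrees, less where a joint would pass 70% of its speed; a pose out of reach is approached as far as the arm can. A call is refused whole if a number of a shift passes 0.0625 or a number of a turn 0.188, either way. A call with a gripper value outside its range is refused whole. The fingers move at their own pace and stop on an object; "grip_force" is the grip in N (left out, the last holds). Time passes only in rows, so rows that do not move let the fingers close, or fill a call up. It gives the time, the measured TCP pose, the force, the opening and the grip force at its end, in the units of the state.
- env.observe(): the state, without advancing time (a new reading comes with each control period).
- env.get_image(name): name is "scene" or "side" or "wrist"; returns the picture (420x560x3 uint8, red, green, blue); there is no depth.
- env.calibration(name): a dict with "fx", "fy", "cx", "cy" (pixels), "k1" (the pictures are not rectified: a ray, as slopes to the right and down, at radius r is drawn at 1 + k1 r^2 times it, then the intrinsics apply), "position" and "rotation" of the camera in the world; the wrist camera has in their place "hand_eye" (4x4, takes a point from camera to tool coordinates, whose origin is the TCP and whose axes are the flange's). Camera axes: x right, y down, z forward; pixel columns grow to the right and rows downward; lengths in m; the calibration is good to about 2 mm. A picture is of the moment at which its call begins: read the wrist's pose just before it. calibration takes no time and is no camera call.
- env.close_job(): hands the job in; it is judged then, once.
The state is a dict: "time_s": time; "q": joint angles; "qvel": joint speeds; "joint_efforts": joint torques, N m; "position": TCP position; "tool_rot": TCP orientation; "ft_force": force on the tool from outside, world axes, zero at the start; "wrist_torque": the same for the moment, N m; "grip_width": finger opening in m; "gripper_force": force on a finger pad.
Only numpy, scipy, OpenCV 4.12 (cv2) and the standard library are available. Lean on these libraries where they do the work, as an engineer would, in place of code of your own. Each camera call takes 0.05 s, during which the arm holds its last target. There are 200 camera calls.

### The job

Draw the front phone screen from the stack leaning against the carton without toppling the two behind it, and lay it flat, glass side up, in the open tray of the UV curing box. Push the tray fully home, then start the cure: pull the timer knob all the way out against its spring for a moment and let it go back to rest. Do not drop the screen, do not pull the knob while the tray is open, and leave the bottles, jar, magnifier and the other screens as they are.

Things in the scene. Friction and masses are not known exactly. Their poses are not given: they have to be found in the camera images.
- screen: the front phone screen on its metal mid-frame: flat panel 128 long x 64 wide x 10 mm thick, 0.10 to 0.18 kg. Origin at its centre; x along its length, y across its width, z out of the dark glass. At first it leans 35 degrees back from vertical on a short edge, glass facing out, x up and towards the carton, lying face to face on the two narrower ones; its long edges stand 4 mm proud of theirs
- rear_screen_a: the rearmost leaning screen, 118 x 56 x 9 mm, origin and axes like screen; its upper edge rests on the carton; stays where it is
- rear_screen_b: the middle leaning screen, 118 x 56 x 9 mm, origin and axes like screen; stays where it is
- carton: closed brown carton, fixed, 100 (x) x 130 (y) x 105 mm high, origin at the centre of its underside; the stack leans against its face on the -x side, in the middle of that face
- uv_box: grey UV curing box, fixed, 200 (x) x 190 (y) x 110 mm high, origin at the centre of its underside, front towards its -x. The tray opening is in the lower front, up to 56 mm high; above it, from the front edge (62 mm high), the control fascia slopes up and back at 0.6 rad from the horizontal to the roof, which begins 70 mm behind the front
- tray (a joint): how far the tray is pulled out, m: 0 fully home, 0.175 fully out; slides along the box's -x with about 1.2 N of friction and stays where it is left. Pulled out by this much, the same length of its inside, measured from the front plate, lies open before the front of the box
- tray_in (a point): centre of the tray's inner floor, axes like the box (z up, x to the back of the box), moves with the tray. The tray is open on top, inside 171 long (x from -87 to +83 mm) x 152 wide, its side and back walls 20 mm high, its front plate rising 36 mm above the floor. Pulled out, its rear end stays under the box: only the part before the box's front is open above
- tray_handle (a point): middle of the tray's steel bar handle, which is 100 mm long along y, 10 mm thick, 16 mm above the tray's floor; its axis stands 25 mm before the front plate. Push on it or on the plate
- timer_knob (a joint): how far the knob is pulled out along its own axis, m: 0 at rest, 0.012 at its stop; a spring pulls it back, 3 N at rest and 7 N at the stop, and it does not latch. It need not be turned
- knob_grip (a point): point on the knob's axis, 32 mm out from the fascia, mid-grip; its z axis is the pull direction, square to the fascia (up and towards the front, 0.6 rad from vertical). Black ribbed knob in the middle of the fascia: head 44 mm in diameter, from 15 to 48 mm out from the fascia, on a 16 mm stem
- caddy: open grey tray, fixed, 100 x 130 x 35 mm high, origin at the centre of its underside, holding the two bottles
- spray_bottle: bystander: white spray bottle, diameter 48, 152 mm high, standing in the caddy, origin at the centre of its foot
- flux_bottle: bystander: grey bottle, diameter 40, 85 mm high, standing in the caddy, origin at the centre of its foot
- paste_jar: bystander: white jar, diameter 64, 42 mm high, origin at the centre of its foot
- magnifier: bystander: white hand magnifier lying flat, 174 mm long along its x, 72 mm over the lens, 16 mm high, origin on its underside

How it is judged (in metres and radians):
On the way, in this order (a step that is already met when the one before it is completed fails the run):
1. the front screen is drawn clear of the stack (distance of screen from where it was at the start of the episode above 0.06 m and contact force between screen and rear_screen_b below 0.02 N), for 0.1 s.
2. the screen lies flat, glass up, in the open tray and is let go (angle between screen's own z axis and vertical below 0.07 rad and z of screen in the frame of tray_in between 0.001 and 0.009 m and x of screen in the frame of tray_in between -0.06 and 0.06 m and y of screen in the frame of tray_in between -0.05 and 0.05 m and contact force between screen and the fingers below 0.05 N), for 0.2 s.
3. the tray is pushed fully home (value of joint tray below 0.004 m), for 0.2 s.
4. the timer knob is pulled out to its stop (value of joint timer_knob above 0.0095 m and value of joint tray below 0.006 m), for 0.1 s.
At the end, for the whole second after the job is handed in: The front screen lies flat (within 0.07 rad) and glass up on the floor of the tray, the tray is home within 6 mm, the timer knob has gone back to within 2 mm of rest, the screen is still, and the two other screens still lean on the carton (within 15 mm and 0.1 rad of how they stood) (angle between screen's own z axis and vertical below 0.07 rad and z of screen in the frame of tray_in between 0.001 and 0.009 m and x of screen in the frame of tray_in between -0.06 and 0.06 m and y of screen in the frame of tray_in between -0.05 and 0.05 m and value of joint tray below 0.006 m and value of joint timer_knob below 0.002 m and linear speed of screen below 0.02 m/s and distance of each of rear_screen_a, rear_screen_b from where it was at the start of the episode below 0.015 m and angle between rear_screen_a's own z axis and vertical between 0.86 and 1.06 rad and angle between rear_screen_b's own z axis and vertical between 0.86 and 1.06 rad); the robot touches nothing.
It fails at once if one of the other screens is dragged along or toppled (moved over 25 mm) (distance of any of rear_screen_a, rear_screen_b from where it was at the start of the episode above 0.025 m).
It fails at once if the knob is pulled (over 6 mm) while the tray is open (over 15 mm) (value of joint timer_knob above 0.006 m and value of joint tray above 0.015 m).
It fails at once if the screen is dropped or flung: faster than 0.5 m/s with no finger on it (linear speed of screen above 0.5 m/s and contact force between screen and the fingers below 0.05 N).
It fails at once if a bottle, the jar or the magnifier is moved over 30 mm or tipped (distance of any of spray_bottle, flux_bottle, paste_jar, magnifier from where it was at the start of the episode above 0.03 m or angle between any of spray_bottle, flux_bottle, paste_jar, magnifier's own z axis and vertical above 0.5 rad).
It also fails if it takes over 67 s, if anything falls off the work surface, if the arm or the gripper's body presses on something with over 40 N, if the wrist force passes 120 N, or if a joint passes its speed limit or range.

## Working session

There is one attempt and no reset: what is moved stays moved. The work goes in short steps, Python scripts to look and compute and a tool call to move; the robot and the scene stay as the last step left them, time stands still between calls to the robot, and variables do not carry over. Pictures are saved under pics/ and viewed, at most 10 in all, crops included, and the job is handed in when it is done.

Besides the shell and the picture viewer there is one more tool, called after "Emit:" as name(argument=value, ...) on one line, values as JSON. jog_arm: Moves the arm, as the interface text tells. Its arguments: {"type":"object","properties":{"hand":{"type":"array"},"travel":{"type":"array"},"yaw":{"type":"array"},"grip_force":{"type":"number"}},"required":["hand","travel","yaw"]}

```bash
mkdir -p pics
cat > h.py <<'E'
import numpy as np, cv2
from rig import env
def K(c): return np.array([[c['fx'],0,c['cx']],[0,c['fy'],c['cy']],[0,0,1.]])
def cam(n):
    c=env.calibration(n)
    if 'hand_eye' in c:
        o=env.observe(); T=np.eye(4); T[:3,:3]=np.array(o['tool_rot']); T[:3,3]=o['position']
        M=T@np.array(c['hand_eye']); return c,M[:3,:3],M[:3,3]
    return c,np.array(c['rotation']),np.array(c['position'])
def D(c): return np.array([c['k1'],0,0,0,0.])
def ray(n,uv,C=None):
    c,R,p=C or cam(n)
    d=cv2.undistortPoints(np.array(uv,float).reshape(-1,1,2),K(c),D(c)).reshape(-1,2)
    return p,(R@np.c_[d,np.ones(len(d))].T).T
def plane(n,uv,z,C=None):
    p,d=ray(n,uv,C); return p+d*((z-p[2])/d[:,2])[:,None]
def proj(n,P,C=None):
    c,R,p=C or cam(n); P=np.array(P,float).reshape(-1,3)
    return cv2.projectPoints((P-p)@R,np.zeros(3),np.zeros(3),K(c),D(c))[0].reshape(-1,2)
def tri(*obs):
    A=np.zeros((3,3));b=np.zeros(3)
    for n,uv in obs:
        p,d=ray(n,[uv]); d=d[0]/np.linalg.norm(d[0]); M=np.eye(3)-np.outer(d,d); A+=M;b+=M@p
    return np.linalg.solve(A,b)
def snap(n,f): 
    im=env.get_image(n); cv2.imwrite('pics/'+f,im[:,:,::-1]); return im
E
python3 - <<'E'
from h import *
for n in('scene','side','wrist'): snap(n,n+'0.png')
for n in('scene','side'): c=env.calibration(n);print(n,c['fx'],c['k1'],np.round(c['position'],3),np.round(c['rotation'],2).tolist())
print(env.calibration('wrist'),env.finger_overhang); o=env.observe();print(o)
a=cv2.imread('pics/scene0.png');b=cv2.imread('pics/side0.png')
E
```

```text
scene 463.8890563331208 0.010209806215210789 [ 1.025 -0.877  0.906] [[0.88, 0.3, -0.37], [0.47, -0.57, 0.68], [-0.01, -0.77, -0.64]]
side 423.1786932257395 -0.08480831514283023 [0.083 0.629 1.063] [[-0.78, -0.48, 0.39], [-0.62, 0.6, -0.5], [0.0, -0.64, -0.77]]
{'fx': 300.4609419412169, 'fy': 300.4609419412169, 'cx': 281.231991821425, 'cy': 211.63208768654414, 'k1': 0.0010911198021056041, 'hand_eye': array([[-3.79632970e-04, -9.51491887e-01, -3.07673602e-01,
         8.03874997e-02],
       [ 9.99999609e-01, -6.06977913e-04,  6.43219750e-04,
        -5.51608034e-04],
       [-7.98769454e-04, -3.07673238e-01,  9.51491745e-01,
        -1.26541209e-01],
       [ 0.00000000e+00,  0.00000000e+00,  0.00000000e+00,
         1.00000000e+00]])} 0.017
{'time_s': 0.15, 'q': array([-8.06323797e+01,  2.18346374e+01,  7.43712774e+01,  2.00153696e-03,
        8.38565860e+01, -1.23350280e+01]), 'qvel': array([-0.00612643, -0.16552715, -0.01085655,  0.13631489,  0.02044822,
       -0.10735928]), 'joint_efforts': array([ 3.40489540e-03, -4.48621595e+01, -2.31348145e+01, -1.50971487e-04,
        3.69332760e-03,  8.13961890e-06]), 'position': array([ 0.20336591, -0.51082111,  0.24785063]), 'tool_rot': array([[ 9.29116889e-01,  3.69786136e-01, -1.43285217e-04],
       [ 3.69786067e-01, -9.29116297e-01,  1.08194963e-03],
       [ 2.66961343e-04, -1.05824255e-03, -9.99999404e-01]]), 'ft_force': array([0.97388906, 0.54421212, 0.50880952]), 'wrist_torque': array([-0.0472084 , -0.01984672, -0.03956974]), 'gripper_force': 0.0, 'grip_width': 0.08523848874692831}
```

View pics/scene0.png

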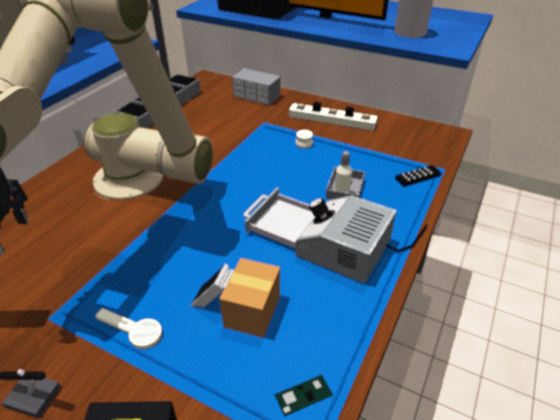

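View pics/side0.png

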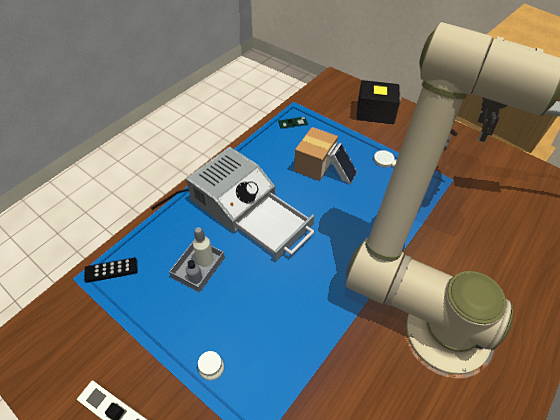

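Run:
```python
from h import *
a=cv2.imread('pics/scene0.png');b=cv2.imread('pics/side0.png')
f=lambda im,x,y,w,h,s:cv2.resize(im[y:y+h,x:x+w],None,fx=s,fy=s,interpolation=cv2.INTER_CUBIC)
t=np.hstack([f(a,185,250,100,90,4),f(b,285,120,100,90,4)])   # 800x360? 
u=np.hstack([f(a,240,170,160,96,2.5),f(b,185,145,160,96,2.5)])
cv2.imwrite('pics/c1.png',np.vstack([t,u]))
```

```text
(no output)
```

View pics/c1.png

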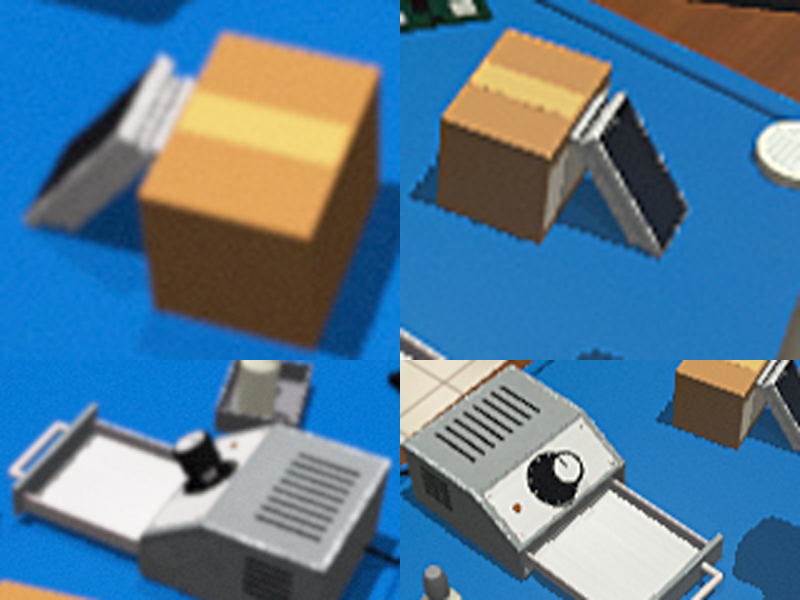

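```bash
cat > fit.py <<'E'
from h import *
from scipy.optimize import least_squares
def Rz(a): c,s=np.cos(a),np.sin(a); return np.array([[c,-s,0],[s,c,0],[0,0,1]])
def fit(obs,x0,z=0):
    def f(v): 
        return np.concatenate([(proj(n,Rz(v[2])@np.array(P)+[v[0],v[1],z])-[uv]).ravel() for n,P,uv in obs])
    r=least_squares(f,x0,loss='soft_l1'); print(np.round(r.x,4)); print(np.round(f(r.x).reshape(-1,2),1).tolist()); return r.x
E
python3 - <<'E'
from fit import *
q=lambda x,y:(185+x/4,250+y/4)
s=lambda x,y:(285+(x-400)/4,120+y/4)
g0=plane('scene',[q(225,140)],.105)[0]; print('carton guess',g0)
H=.105
C=[('scene',(-.05,.065,H),q(225,33)),('scene',(.05,.065,H),q(381,66)),('scene',(.05,-.065,H),q(309,240)),('scene',(-.05,-.065,H),q(142,190)),('scene',(-.05,-.065,0),q(155,308)),('scene',(.05,-.065,0),q(315,345)),
('side',(.05,-.065,H),s(510,30)),('side',(-.05,-.065,H),s(611,63)),('side',(-.05,.065,H),s(549,156)),('side',(.05,.065,H),s(443,115)),('side',(.05,.065,0),s(441,206)),('side',(-.05,.065,0),s(541,242))]
c=fit(C,[g0[0],g0[1],0.])
S=np.sin(np.radians(35));Cc=np.cos(np.radians(35))
sc=lambda a,y,b:(a*S-b*Cc,y,a*Cc+b*S)
O=[('side',sc(.064,-.032,.005),s(625,93)),('side',sc(.064,.032,.005),s(595,140)),('side',sc(-.064,.032,.005),s(660,255)),('side',sc(-.064,-.032,.005),s(687,208)),
('scene',sc(.064,.032,.005),q(167,55)),('scene',sc(-.064,-.032,.005),q(25,220)),('scene',sc(.064,-.032,.005),q(120,135))]
fit(O,[c[0]-.1,c[1],c[2]],.0553)
q=lambda x,y:(240+x/2.5,170+(y-360)/2.5)
s=lambda x,y:(185+(x-400)/2.5,145+(y-360)/2.5)
g=plane('scene',[q(290,480)],.11)[0];print(g)
R=.11
B=[('scene',(-.03,.095,R),q(265,427)),('scene',(.1,.095,R),q(388,462)),('scene',(-.03,-.095,R),q(207,503)),('scene',(-.1,-.095,.062),q(141,540)),
('side',(-.1,.095,.062),s(525,545)),('side',(-.1,-.095,.062),s(625,465)),('side',(.1,.095,R),s(405,440)),('side',(.1,-.095,R),s(513,367))]
b=fit(B,[g[0]-.03,g[1],0.])
# knob head, handle
k=Rz(b[2])@np.array([-.1,0,.062]); 
n=Rz(b[2])@np.array([-np.sin(.6),0,np.cos(.6)]);m=Rz(b[2])@np.array([-.065,0,.086])+[b[0],b[1],0]
print('knob grip',m+.032*n,'n',n,'proj head',proj('scene',m+.048*n),proj('side',m+.048*n))
# front plate top corners: side (721,540) = -y end
for P in (plane('scene',[q(97,405),q(15,497),q(63,422),q(12,470)],.045),plane('side',[s(721,537)],.045)):
  print(np.round((P-[b[0],b[1],0])@Rz(b[2]),3).tolist())
E
```

```text
carton guess [ 0.62777349 -0.30150094  0.105     ]
[ 0.6417 -0.2834  0.1857]
[[-1.1, -0.8], [-0.2, -0.1], [0.2, -0.9], [-1.3, 0.7], [-0.9, 0.3], [-0.3, 1.8], [-1.7, -0.9], [-0.3, -0.1], [-0.3, 0.2], [-1.5, 0.5], [-2.0, -0.1], [-0.8, 0.8]]
[ 0.5372 -0.3028  0.1769]
[[-0.8, -0.9], [-0.9, -0.9], [-0.4, 0.0], [-0.2, -0.2], [-1.1, -0.4], [-0.5, -0.1], [-0.3, -0.6]]
[0.77732586 0.03082062 0.11      ]
[ 0.7562  0.0131 -0.0247]
[[3.2, -0.5], [-0.4, 0.2], [-2.9, 10.3], [-1.8, -0.1], [-0.8, 1.7], [0.4, -2.5], [-0.8, 1.2], [-1.2, -1.9]]
knob grip [0.67313518 0.01518662 0.11241074] n [-0.56447093  0.01391731  0.82533561] proj head [[314.29929556 203.99252132]] [[252.69646129 186.93018937]]
[[-0.26, 0.109, 0.045], [-0.258, -0.084, 0.045], [-0.28, 0.059, 0.045], [-0.286, -0.046, 0.045]]
[[-0.262, -0.083, 0.045]]
```

Emit:
jog_arm(hand=[0.085,0.085,0.085,0.085,0.085], travel=[[0.023,0.014,0],[0.023,0.014,0],[0.023,0.014,0],[0.023,0.014,0],[0.023,0.014,0]], yaw=[0.18,0.185,0.185,0.185,0.185], grip_force=40)

```text
time_s: 0.78
position: [0.3191, -0.4404, 0.2481]
tool_rot: [[0.263, 0.965, -0.0], [0.965, -0.263, 0.001], [0.001, -0.0, -1.0]]
ft_force: [-0.2, 0.2, 0.3]
grip_width: 0.0852
gripper_force: 0.0
```

Emit:
jog_arm(hand=[0.085,0.085,0.085,0.085,0.085], travel=[[0.023,0.014,0],[0.023,0.014,0],[0.023,0.014,0],[0.023,0.014,0],[0.023,0.014,0]], yaw=[0.185,0.185,0.185,0.185,0.185])

```text
time_s: 1.4
position: [0.4341, -0.3704, 0.248]
tool_rot: [[-0.612, 0.791, -0.0], [0.791, 0.612, 0.0], [0.001, -0.0, -1.0]]
ft_force: [0.8, 0.2, 0.5]
grip_width: 0.0851
gripper_force: 0.0
```

Emit:
jog_arm(hand=[0.085,0.085,0.085,0.085,0.085], travel=[[0.023,0.014,0],[0.023,0.014,0],[0.023,0.014,0],[0.023,0.014,0],[0.023,0.014,0]], yaw=[0.185,0.185,0.185,0.185,0.185])

```text
time_s: 2.02
position: [0.5491, -0.3004, 0.248]
tool_rot: [[-1.0, -0.013, -0.001], [-0.013, 1.0, 0.0], [0.001, 0.0, -1.0]]
ft_force: [-0.6, -0.6, 0.1]
grip_width: 0.0854
gripper_force: 0.0
```

Emit:
jog_arm(hand=[0.085,0.085,0.085,0.085,0.085], travel=[[0,0,0],[0,0,0],[0,0,0],[0,0,0],[0,0,0]], yaw=[0.16,0,0,0,0])

```text
time_s: 2.65
position: [0.5482, -0.3012, 0.2484]
tool_rot: [[-0.986, -0.165, 0.0], [-0.165, 0.986, -0.0], [-0.0, -0.0, -1.0]]
ft_force: [-0.1, 0.5, 0.0]
grip_width: 0.0848
gripper_force: 0.0
```

Run:
```python
from h import *
o=env.observe();R=np.array(o['tool_rot']);print(o['time_s'],o['position'],np.degrees(np.arctan2(R[1,0],R[0,0])),np.round(o['q']))
np.save('w1.npy',np.r_[o['position'],R.ravel()])
im=snap('wrist','w1.png');
S=np.sin(np.radians(35));Cc=np.cos(np.radians(35));a=.177
for x,y,b in((.064,-.032,.005),(.064,.032,.005),(-.064,.032,.005),(-.064,-.032,.005)):
  l=x*S-b*Cc; P=[.537+l*np.cos(a)-y*np.sin(a),-.303+l*np.sin(a)+y*np.cos(a),.0553+x*Cc+b*S]; print(proj('wrist',P))
```

```text
2.65 [ 0.54823648 -0.30117789  0.2483835 ] -170.49123211511704 [ -40.   30.   61.   -0.   89. -139.]
[[246.85972882 225.37025152]]
[[315.09989756 224.67340877]]
[[307.19658391 136.39762011]]
[[253.63281154 137.0108094 ]]
```

View pics/w1.png

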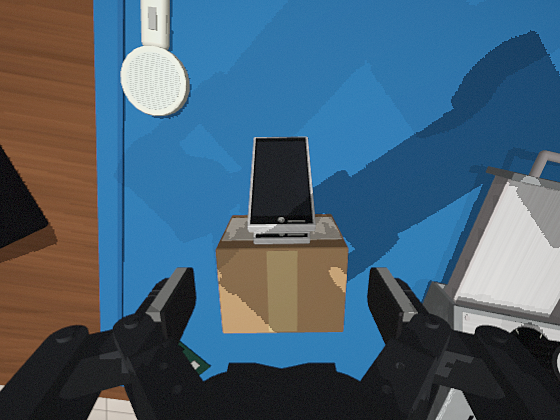

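Emit:
jog_arm(hand=[0.085,0.085,0.085,0.085,0.085], travel=[[-0.003,0,-0.04],[0,0,-0.04],[0,0,-0.04],[0,0,-0.03],[0,0,0]], yaw=[0.012,0,0,0,0])

```text
time_s: 3.32
position: [0.5446, -0.3005, 0.0965]
tool_rot: [[-0.984, -0.178, -0.003], [-0.178, 0.984, 0.003], [0.003, 0.003, -1.0]]
ft_force: [1.2, 0.6, 0.6]
grip_width: 0.0852
gripper_force: 0.0
```

Run:
```python
from h import *
o=env.observe();R=np.array(o['tool_rot']);print(o['time_s'],o['position'],np.degrees(np.arctan2(R[1,0],R[0,0])))
snap('wrist','w2.png')
```

```text
3.325 [ 0.5445914  -0.30048025  0.09650072] -169.76357246349986
```

View pics/w2.png

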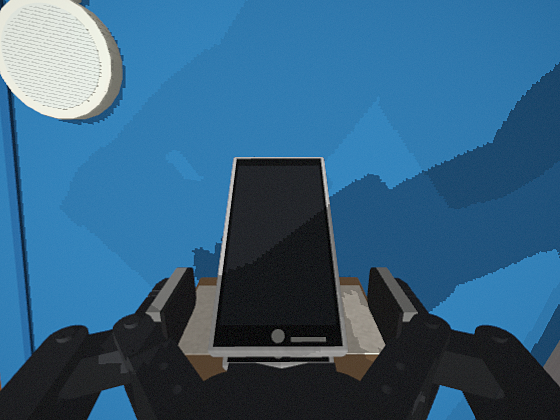

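Emit:
jog_arm(hand=[0.085,0.085,0.066,0.06,0.06], travel=[[0,-0.001,-0.022],[0,0,0],[0,0,0],[0,0,0],[0,0,0]], yaw=[0,0,0,0,0], grip_force=40)

```text
time_s: 4.0
position: [0.546, -0.3025, 0.0781]
tool_rot: [[-0.984, -0.178, 0.002], [-0.178, 0.984, -0.002], [-0.002, -0.002, -1.0]]
ft_force: [-0.8, -0.5, 7.0]
grip_width: 0.0634
gripper_force: 43.3
```

Emit:
jog_arm(hand=[0.055,0.055,0.055,0.055,0.055], travel=[[0,0,0],[0,0,0],[0,0,0],[0,0,0],[0,0,0]], yaw=[0,0,0,0,0])

```text
time_s: 4.62
position: [0.5459, -0.3025, 0.0781]
tool_rot: [[-0.984, -0.178, 0.002], [-0.178, 0.984, -0.002], [-0.002, -0.002, -1.0]]
ft_force: [-1.1, 0.2, 6.7]
grip_width: 0.0633
gripper_force: 43.3
```

Emit:
jog_arm(hand=[0.055,0.055,0.055,0.055,0.055], travel=[[-0.004,-0.0007,0.003],[-0.006,-0.001,0.004],[-0.008,-0.0014,0.006],[-0.01,-0.0018,0.007],[-0.012,-0.002,0.01]], yaw=[0,0,0,0,0])

```text
time_s: 5.25
position: [0.5045, -0.309, 0.1068]
tool_rot: [[-0.984, -0.178, -0.0], [-0.178, 0.984, 0.0], [0.0, 0.0, -1.0]]
ft_force: [0.0, -0.4, -2.3]
grip_width: 0.0632
gripper_force: 44.1
```

Emit:
jog_arm(hand=[0.055,0.055,0.055,0.055,0.055], travel=[[-0.016,-0.003,0.015],[-0.016,-0.003,0.02],[-0.016,-0.003,0.025],[0,0,0.03],[0,0,0]], yaw=[0,0,0,0,0])

```text
time_s: 5.88
position: [0.4572, -0.3187, 0.1991]
tool_rot: [[-0.984, -0.178, 0.004], [-0.178, 0.984, -0.004], [-0.003, -0.005, -1.0]]
ft_force: [-0.1, -0.0, -1.2]
grip_width: 0.0633
gripper_force: 44.3
```

Run:
```python
from h import *
o=env.observe();R=np.array(o['tool_rot']);print(o['time_s'],o['position'],o['grip_width'])
a=snap('side','s2.png')[:,:,::-1]
f=lambda im,x,y,w,h,s:cv2.resize(im[y:y+h,x:x+w],None,fx=s,fy=s,interpolation=cv2.INTER_CUBIC)
b=snap('scene','sc2.png')[:,:,::-1]
top=np.hstack([f(a,260,80,160,120,2.5),f(b,170,210,160,120,2.5)])
bot=np.hstack([f(a,185,150,160,120,2.5),f(b,235,165,160,120,2.5)])
cv2.imwrite('pics/c2.png',np.vstack([top,bot]))
```

```text
5.875 [ 0.45724299 -0.31868084  0.19906348] 0.06332631224570263
```

View pics/c2.png

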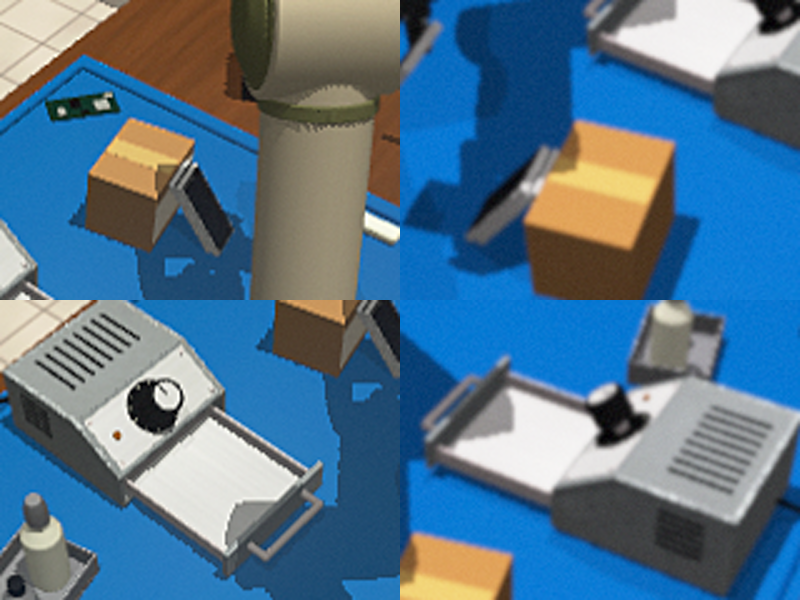

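Run:
```python
from fit import *
s=lambda x,y:(185+x/2.5,150+(y-300)/2.5)
q=lambda x,y:(235+(x-400)/2.5,165+(y-300)/2.5)
R=.11
B=[('scene',(-.03,.095,R),q(690,375)),('scene',(.1,.095,R),q(800,408)),('scene',(-.03,-.095,R),q(620,475)),('scene',(.1,-.095,R),q(742,522)),('scene',(-.1,-.095,.062),q(556,487)),('scene',(-.1,-.095,.0),q(556,525)),('scene',(.1,-.095,0),q(725,590)),
('side',(-.1,-.095,.062),s(225,400)),('side',(.1,.095,R),s(5,372)),('side',(-.03,.095,R),s(90,435)),('side',(-.03,-.095,R),s(185,345)),('side',(-.1,.095,.0),s(125,505))]
b=fit(B,[.756,.013,0.])
L=lambda P:np.round((P-[b[0],b[1],0])@Rz(b[2]),3).tolist()
print('floor-ish z .015',L(plane('scene',[q(597,432),q(552,495)],.035)))
print('plate top',L(plane('scene',[q(505,360),q(428,435)],.05)),L(plane('side',[s(320,462),s(229,553)],.05)))
print('handle outer corner tri',L(tri(('scene',q(428,412)),('side',s(262,556)))), L(tri(('scene',q(472,380)),('side',s(318,497)))))
print('plate corner tri',L(tri(('scene',q(505,360)),('side',s(229,553)))), L(tri(('scene',q(428,435)),('side',s(320,462)))))
print('knob face',L(tri(('scene',q(601,395)),('side',s(166,398)))))
```

```text
[ 0.7549  0.023  -0.0159]
[[-1.2, -0.8], [0.2, 0.2], [-1.7, 0.1], [-1.1, -1.0], [-1.4, -0.0], [-1.9, 1.3], [0.3, 2.3], [-1.3, -3.8], [-2.9, 1.7], [-6.9, -2.9], [-2.4, -2.5], [-0.7, 3.1]]
floor-ish z .015 [[-0.109, 0.036, 0.035], [-0.107, -0.081, 0.035]]
plate top [[-0.257, 0.088, 0.05], [-0.267, -0.075, 0.05]] [[-0.26, -0.089, 0.05], [-0.259, 0.083, 0.05]]
handle outer corner tri [-0.296, 0.022, 0.004] [-0.277, -0.012, 0.08]
plate corner tri [-0.258, 0.085, 0.052] [-0.263, -0.083, 0.058]
knob face [-0.092, -0.001, 0.123]
```

Emit:
jog_arm(hand=[0.055,0.055,0.055,0.055,0.055], travel=[[0.008,0.03,0],[0.012,0.04,0],[0.012,0.04,0],[0.012,0.04,0],[0.012,0.04,0]], yaw=[-0.04,-0.04,-0.04,-0.04,-0.035])

```text
time_s: 6.6
position: [0.5131, -0.1264, 0.1951]
tool_rot: [[-1.0, 0.017, -0.002], [0.017, 1.0, 0.001], [0.002, 0.001, -1.0]]
ft_force: [0.6, 0.2, -1.4]
grip_width: 0.0635
gripper_force: 44.3
```

Emit:
jog_arm(hand=[0.055,0.055,0.055,0.055,0.055], travel=[[0.012,0.04,0],[0.012,0.04,0],[0.012,0.04,0],[0.006,0.034,0],[0,0,0]], yaw=[0,0,0,0,0])

```text
time_s: 7.22
position: [0.5549, 0.0281, 0.195]
tool_rot: [[-1.0, 0.012, -0.003], [0.012, 1.0, 0.001], [0.003, 0.001, -1.0]]
ft_force: [-1.2, -1.1, -2.3]
grip_width: 0.0627
gripper_force: 44.4
```

Run:
```python
from h import *
o=env.observe();R=np.array(o['tool_rot']);print(o['time_s'],o['position'],np.degrees(np.arctan2(R[1,0],R[0,0])),o['grip_width'])
w=snap('wrist','w3.png')[:,:,::-1]
b=snap('scene','sc3.png')[:,:,::-1]; a=snap('side','s3.png')[:,:,::-1]
f=lambda im,x,y,w,h,s:cv2.resize(im[y:y+h,x:x+w],None,fx=s,fy=s,interpolation=cv2.INTER_CUBIC)
cv2.imwrite('pics/c3.png',np.vstack([np.hstack([f(w,80,0,400,300,1),f(b,190,125,160,120,2.5)]),np.hstack([f(a,195,130,160,120,2.5),f(b,170,60,240,180,5/3)])]))
```

```text
7.225 [0.55488216 0.02809088 0.19495442] 179.28798787367268 0.06271794887829595
```

View pics/c3.png

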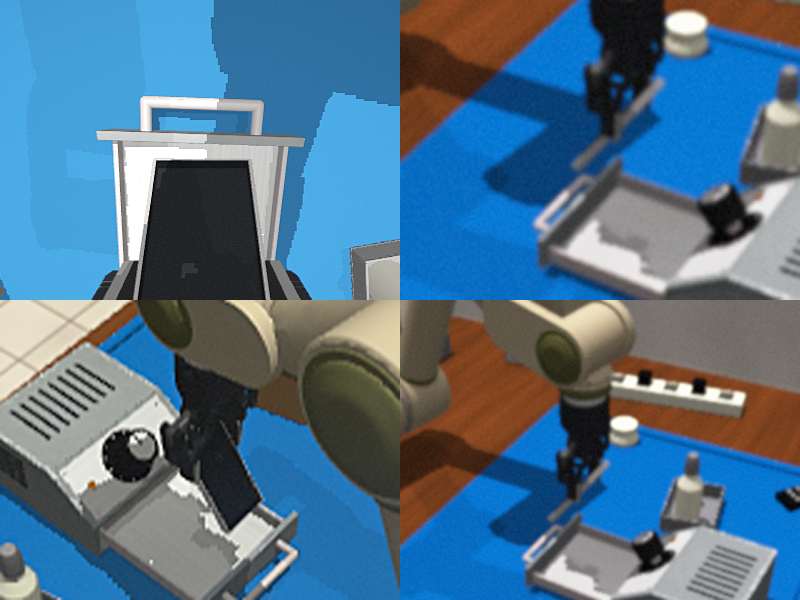

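Run:
```python
from h import *
P=plane('wrist',[(177,132),(385,139)],.052);print('plate',P, np.linalg.norm(P[0]-P[1]))
P=plane('wrist',[(220,101),(344,105)],.032);print('handle',P, np.linalg.norm(P[0]-P[1]))
P=plane('wrist',[(203,145),(362,148)],.036);print('side walls top z~.036',P)
c,R,p=cam('wrist'); q,d=ray('wrist',[(236,160),(334,160)])
k=.064/np.linalg.norm(d[0]-d[1]); B=q+d*k; print('screen lower edge',B, 'rel tcp',B.mean(0)-env.observe()['position'])
```

```text
plate [[ 0.49028761 -0.06337931  0.052     ]
 [ 0.4992127   0.11817518  0.052     ]] 0.18177373461040305
handle [[ 0.46468389 -0.02777183  0.032     ]
 [ 0.46996822  0.08486034  0.032     ]] 0.11275606438869376
side walls top z~.036 [[ 0.503158   -0.04593544  0.036     ]
 [ 0.50835452  0.10272955  0.036     ]]
screen lower edge [[ 0.50518444 -0.00233117  0.12513672]
 [ 0.50624122  0.06166007  0.12507571]] rel tcp [-0.04931978  0.0041964  -0.07048273]
```

Emit:
jog_arm(hand=[0.055,0.055,0.055,0.055,0.055], travel=[[0.003,0,-0.03],[0,0,-0.03],[0,0,-0.02],[0,0,-0.012],[0,0,0]], yaw=[-0.025,0,0,0,0], grip_force=25)

```text
time_s: 8.0
position: [0.5581, 0.0255, 0.1038]
tool_rot: [[-0.999, 0.042, -0.001], [0.042, 0.999, 0.0], [0.001, 0.0, -1.0]]
ft_force: [0.3, -0.2, -0.8]
grip_width: 0.063
gripper_force: 44.5
```

Emit:
jog_arm(hand=[0.055,0.055,0.055,0.055,0.055], travel=[[0,0,-0.004],[0,0,-0.004],[0,0,-0.004],[0,0,-0.004],[0,0,0]], yaw=[0,0,0,0,0])

```text
time_s: 8.62
position: [0.5592, 0.0262, 0.0894]
tool_rot: [[-0.999, 0.041, 0.003], [0.041, 0.999, -0.0], [-0.003, -0.0, -1.0]]
ft_force: [0.4, 0.8, 5.9]
grip_width: 0.0628
gripper_force: 44.3
```

Emit:
jog_arm(hand=[0.055,0.055,0.055,0.055,0.055], travel=[[0.006,0,-0.005],[0.006,0,-0.005],[0.005,0,-0.005],[0.004,0,-0.005],[0,0,0]], yaw=[0,0,0,0,0])

```text
time_s: 9.25
position: [0.5798, 0.0259, 0.0682]
tool_rot: [[-0.999, 0.041, 0.001], [0.041, 0.999, -0.0], [-0.001, -0.0, -1.0]]
ft_force: [1.2, -1.8, 3.4]
grip_width: 0.063
gripper_force: 43.1
```

Emit:
jog_arm(hand=[0.055,0.055,0.055,0.055,0.055], travel=[[0.003,0,-0.005],[0.003,0,-0.005],[0.0025,0,-0.005],[0.002,0,-0.005],[0,0,0]], yaw=[0,0,0,0,0])

```text
time_s: 9.88
position: [0.5897, 0.0262, 0.0477]
tool_rot: [[-0.999, 0.041, -0.001], [0.041, 0.999, 0.0], [0.001, 0.0, -1.0]]
ft_force: [-0.1, -2.4, 2.9]
grip_width: 0.063
gripper_force: 42.5
```

Run:
```python
from h import *
o=env.observe();R=np.array(o['tool_rot']);print(o['time_s'],o['position'],o['ft_force'],o['grip_width'])
w=snap('wrist','w4.png')[:,:,::-1]
b=snap('scene','sc4.png')[:,:,::-1]; a=snap('side','s4.png')[:,:,::-1]
f=lambda im,x,y,w,h,s:cv2.resize(im[y:y+h,x:x+w],None,fx=s,fy=s,interpolation=cv2.INTER_CUBIC)
cv2.imwrite('pics/c4.png',np.vstack([np.hstack([f(w,80,0,400,300,1),f(b,230,150,120,90,10/3)]),np.hstack([f(a,195,130,160,120,2.5),f(b,170,60,240,180,5/3)])]))
```

```text
9.875 [0.58969946 0.02615477 0.04770933] [-0.1111245  -2.35310679  2.89654791] 0.06295234178183007
```

View pics/c4.png

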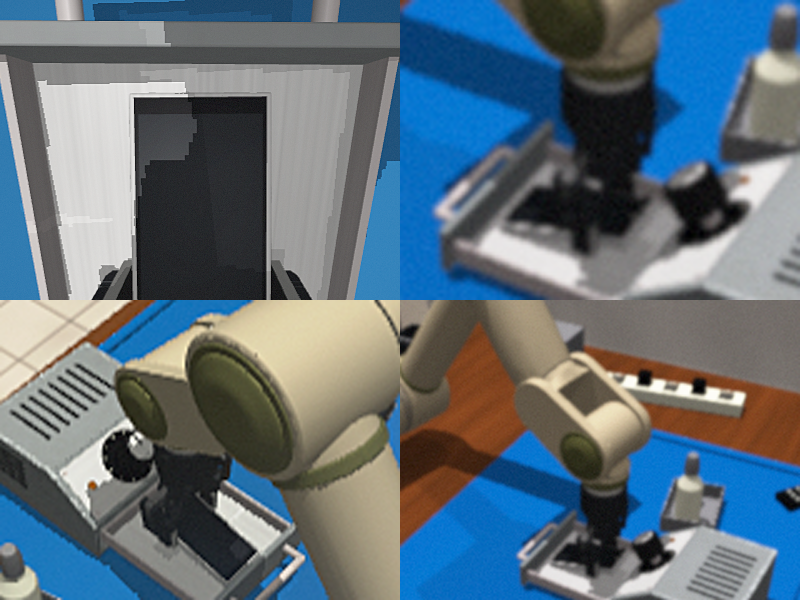

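Emit:
jog_arm(hand=[0.055,0.055,0.055,0.055,0.055], travel=[[-0.001,0,-0.004],[-0.001,0,-0.004],[-0.001,0,-0.003],[-0.001,0,-0.002],[0,0,0]], yaw=[0,0,0,0,0])

```text
time_s: 10.65
position: [0.5857, 0.0262, 0.0352]
tool_rot: [[-0.999, 0.041, -0.0], [0.041, 0.999, 0.0], [0.0, 0.0, -1.0]]
ft_force: [1.1, 0.2, 3.8]
grip_width: 0.063
gripper_force: 42.4
```

Emit:
jog_arm(hand=[0.055,0.055,0.055,0.055,0.055], travel=[[0,0,-0.002],[0,0,-0.002],[0,0,0],[0,0,0],[0,0,0]], yaw=[0,0,0,0,0])

```text
time_s: 11.28
position: [0.5865, 0.0261, 0.0323]
tool_rot: [[-0.999, 0.041, 0.002], [0.041, 0.999, -0.0], [-0.002, -0.0, -1.0]]
ft_force: [1.2, -0.3, 10.5]
grip_width: 0.0632
gripper_force: 45.9
```

Emit:
jog_arm(hand=[0.064,0.065,0.067,0.07,0.075], travel=[[0,0,0],[0,0,0],[0,0,0],[0,0,0],[0,0,0]], yaw=[0,0,0,0,0])

```text
time_s: 11.9
position: [0.5856, 0.0262, 0.0309]
tool_rot: [[-0.999, 0.041, -0.001], [0.041, 0.999, 0.0], [0.001, 0.0, -1.0]]
ft_force: [-0.1, 0.5, -1.1]
grip_width: 0.0752
gripper_force: 0.0
```

Emit:
jog_arm(hand=[0.08,0.085,0.085,0.085,0.085], travel=[[0,0,0],[0,0,0.02],[0,0,0.04],[-0.02,0,0.05],[-0.04,0,0.04]], yaw=[0,0,0,0,0])

```text
time_s: 12.52
position: [0.5259, 0.0259, 0.1829]
tool_rot: [[-0.999, 0.041, 0.002], [0.041, 0.999, -0.0], [-0.002, -0.0, -1.0]]
ft_force: [-0.5, 0.6, 0.1]
grip_width: 0.0853
gripper_force: 0.0
```

Run:
```python
from h import *
o=env.observe();R=np.array(o['tool_rot']);print(o['time_s'],o['position'],o['ft_force'],o['grip_width'])
w=snap('wrist','w5.png')[:,:,::-1]
b=snap('scene','sc5.png')[:,:,::-1]; a=snap('side','s5.png')[:,:,::-1]
f=lambda im,x,y,w,h,s:cv2.resize(im[y:y+h,x:x+w],None,fx=s,fy=s,interpolation=cv2.INTER_CUBIC)
cv2.imwrite('pics/c5.png',np.vstack([np.hstack([f(w,80,60,400,300,1),f(b,230,150,120,90,10/3)]),np.hstack([f(a,195,130,160,120,2.5),f(b,170,60,240,180,5/3)])]))
```

```text
12.525 [0.52593666 0.02594026 0.18289947] [-0.53456075  0.56164619  0.13386629] 0.08533384227315316
```

View pics/c5.png

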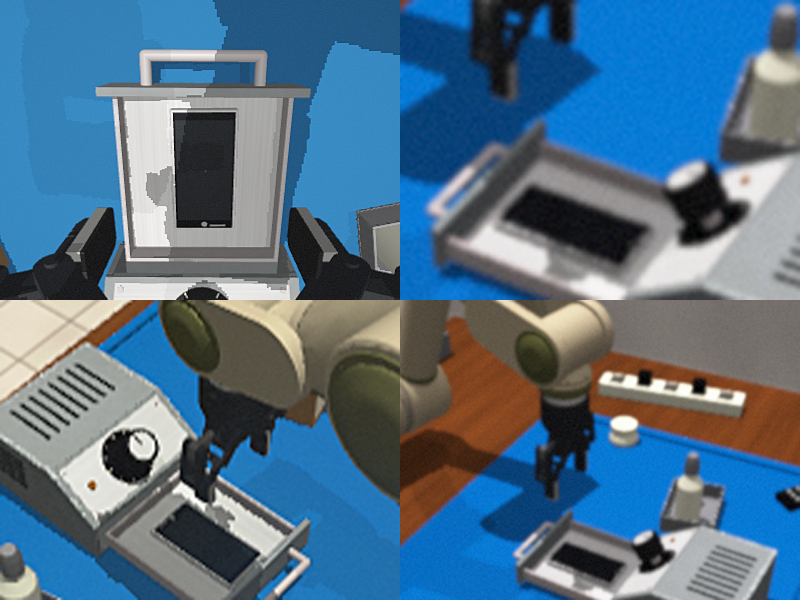

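Run:
```python
from h import *
k=tri(('scene',(317.6,201)),('side',(251.8,186)));print('knob face',k)
y=-.041; n=np.array([-np.sin(.6)*np.cos(y),-np.sin(.6)*np.sin(y),np.cos(.6)]);print('n',n,'grip',k-.016*n)
import cv2
for t,P in(('plate',plane('wrist',[(177,150),(389,151)],.052)),('handle',plane('wrist',[(219,113),(346,114)],.032)),('front edge',plane('wrist',[(187,338)],.062)),('knobface',plane('wrist',[(283,350)],.126))): print(t,P.round(4).tolist())
P=plane('wrist',[(254,170),(315,172),(253,287),(312,287)],.026);print('screen corners',P.round(3).tolist())
```

```text
knob face [0.66743511 0.02024065 0.13281205]
n [-0.56416796  0.02314386  0.82533561] grip [0.67646179 0.01987035 0.11960668]
plate [[0.4734, -0.059, 0.052], [0.4815, 0.12, 0.052]]
handle [[0.445, -0.0244, 0.032], [0.4504, 0.087, 0.032]]
front edge [[0.6582, -0.0732, 0.062]]
knobface [[0.6177, 0.0247, 0.126]]
screen corners [[0.498, 0.002, 0.026], [0.502, 0.06, 0.026], [0.625, -0.008, 0.026], [0.627, 0.056, 0.026]]
```

Emit:
jog_arm(hand=[0.085,0.085,0.085,0.085,0.085], travel=[[-0.028,0.001,0],[-0.028,0.001,0],[-0.028,0.001,0],[-0.028,0.001,0],[-0.029,0.001,0]], yaw=[-0.185,-0.185,-0.185,-0.185,-0.185])

```text
time_s: 13.3
position: [0.3843, 0.0311, 0.1803]
tool_rot: [[-0.564, 0.826, -0.002], [0.826, 0.564, 0.0], [0.001, -0.001, -1.0]]
ft_force: [-0.4, -0.2, 0.1]
grip_width: 0.085
gripper_force: 0.0
```

Emit:
jog_arm(hand=[0.085,0.085,0.085,0.085,0.085], travel=[[0,0,-0.02],[0,0,-0.03],[0,0,-0.03],[0,0,-0.01],[0,0,0]], yaw=[-0.185,-0.185,-0.185,-0.091,0])

```text
time_s: 13.92
position: [0.3847, 0.0311, 0.0901]
tool_rot: [[0.04, 0.999, -0.003], [0.999, -0.04, 0.001], [0.001, -0.003, -1.0]]
ft_force: [-0.6, -0.2, -0.2]
grip_width: 0.0852
gripper_force: 0.0
```

Emit:
jog_arm(hand=[0.085,0.085,0.085,0.085,0.085], travel=[[-0.02,0.001,0],[0,0,-0.026],[0,0,-0.02],[0,0,-0.01],[0,0,0]], yaw=[0,0,0,0,0])

```text
time_s: 14.55
position: [0.365, 0.0321, 0.0351]
tool_rot: [[0.04, 0.999, -0.001], [0.999, -0.04, 0.0], [0.0, -0.001, -1.0]]
ft_force: [0.0, 0.1, 0.2]
grip_width: 0.0849
gripper_force: 0.0
```

Emit:
jog_arm(hand=[0.085,0.085,0.085,0.085,0.085], travel=[[0.008,0,0],[0.008,-0.001,0],[0.008,0,0],[0.008,0,0],[0.008,-0.001,0]], yaw=[0,0,0,0,0])

```text
time_s: 15.18
position: [0.4053, 0.0302, 0.0354]
tool_rot: [[0.041, 0.999, -0.0], [0.999, -0.041, 0.0], [0.0, -0.0, -1.0]]
ft_force: [-1.9, 1.7, 2.0]
grip_width: 0.085
gripper_force: 1.0
```

Emit:
jog_arm(hand=[0.085,0.085,0.085,0.085,0.085], travel=[[0.01,0,0],[0.01,-0.001,0],[0.01,0,0],[0.01,0,0],[0.01,-0.001,0]], yaw=[0,0,0,0,0])

```text
time_s: 15.8
position: [0.4555, 0.0282, 0.0353]
tool_rot: [[0.041, 0.999, -0.0], [0.999, -0.041, 0.0], [0.0, -0.0, -1.0]]
ft_force: [-1.1, 1.9, 1.3]
grip_width: 0.0849
gripper_force: 0.9
```

Emit:
jog_arm(hand=[0.085,0.085,0.085,0.085,0.085], travel=[[0.012,0,0],[0.012,-0.001,0],[0.012,0,0],[0.012,0,0],[0.012,-0.001,0]], yaw=[0,0,0,0,0])

```text
time_s: 16.42
position: [0.5157, 0.0262, 0.0353]
tool_rot: [[0.041, 0.999, -0.0], [0.999, -0.041, 0.0], [0.0, -0.0, -1.0]]
ft_force: [-2.3, 2.3, 0.3]
grip_width: 0.0851
gripper_force: 1.0
```

Emit:
jog_arm(hand=[0.085,0.085,0.085,0.085,0.085], travel=[[0.008,0,0],[0.006,0,0],[0.005,0,0],[0.004,-0.001,0],[0.003,0,0]], yaw=[0,0,0,0,0])

```text
time_s: 17.05
position: [0.541, 0.0251, 0.0353]
tool_rot: [[0.041, 0.999, -0.0], [0.999, -0.041, 0.0], [0.0, -0.0, -1.0]]
ft_force: [-1.1, -0.2, 0.9]
grip_width: 0.085
gripper_force: 0.7
```

Emit:
jog_arm(hand=[0.085,0.085,0.085,0.085,0.085], travel=[[0.003,0,0],[0.003,0,0],[0.003,0,0],[0.003,0,0],[0.003,0,0]], yaw=[0,0,0,0,0])

```text
time_s: 17.68
position: [0.5561, 0.0251, 0.0353]
tool_rot: [[0.041, 0.999, -0.0], [0.999, -0.041, -0.0], [-0.0, -0.0, -1.0]]
ft_force: [-1.2, -1.2, 0.6]
grip_width: 0.085
gripper_force: 0.7
```

Emit:
jog_arm(hand=[0.085,0.085,0.085,0.085,0.085], travel=[[0.002,0,0],[0.002,0,0],[0.002,0,0],[0.002,0,0],[0.002,0,0]], yaw=[0,0,0,0,0])

```text
time_s: 18.3
position: [0.5642, 0.0252, 0.0353]
tool_rot: [[0.041, 0.999, -0.005], [0.999, -0.041, 0.0], [-0.0, -0.005, -1.0]]
ft_force: [-15.5, -2.4, 11.2]
grip_width: 0.0849
gripper_force: 9.3
```

Emit:
jog_arm(hand=[0.085,0.085,0.085,0.085,0.085], travel=[[0.001,0,0],[0,0,0],[0,0,0],[0,0,0],[0,0,0]], yaw=[0,0,0,0,0])

```text
time_s: 18.92
position: [0.5642, 0.0252, 0.0354]
tool_rot: [[0.041, 0.999, -0.006], [0.999, -0.041, 0.0], [-0.0, -0.006, -1.0]]
ft_force: [-14.9, -3.3, 10.7]
grip_width: 0.085
gripper_force: 9.1
```

Run:
```python
from h import *
o=env.observe();R=np.array(o['tool_rot']);print(o['time_s'],o['position'],o['ft_force'],o['grip_width'])
w=snap('wrist','w6.png')[:,:,::-1]
b=snap('scene','sc6.png')[:,:,::-1]; a=snap('side','s6.png')[:,:,::-1]
f=lambda im,x,y,w,h,s:cv2.resize(im[y:y+h,x:x+w],None,fx=s,fy=s,interpolation=cv2.INTER_CUBIC)
cv2.imwrite('pics/c6.png',np.vstack([np.hstack([f(w,0,0,560,420,400/560),f(b,270,170,120,90,10/3)]),np.hstack([f(a,185,130,120,90,10/3),f(b,170,60,240,180,5/3)])]))
```

```text
18.925 [0.56422368 0.02516851 0.03541173] [-14.93436074  -3.34601263  10.67741953] 0.08504354750806667
```

View pics/c6.png

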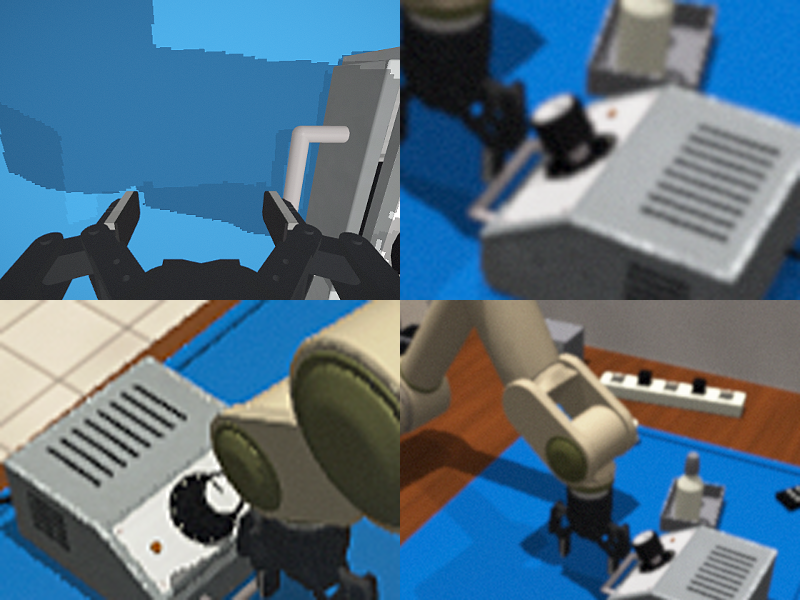

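Run:
```python
from h import *
f=lambda x,y:(x*1.4,y*1.4)
print('handle axis',plane('wrist',[f(301,134),f(296,185)],.035).round(4).tolist())
print('plate top front edge',plane('wrist',[f(331,62),f(316,195)],.052).round(4).tolist())
print('plate rear / box edge',plane('wrist',[f(345,60),f(398,50)],.062).round(4).tolist())
g=lambda x,y:(185+x*.3,130+(y-300)*.3)
h=lambda x,y:(270+(x-400)*.3,170+y*.3)
print('box front -y corner scene',plane('scene',[h(484,232)],.062), 'knob face',tri(('scene',h(560,112)),('side',g(219,495))))
im=cv2.imread('pics/w6.png'); print(im[190:200:3,455:560:6].mean(2).astype(int).tolist())
```

```text
handle axis [[0.6279, 0.0724, 0.035], [0.6282, 0.0382, 0.035]]
plate top front edge [[0.6307, 0.1112, 0.052], [0.6323, 0.0404, 0.052]]
plate rear / box edge [[0.631, 0.1112, 0.062], [0.6526, 0.1142, 0.062]]
box front -y corner scene [[ 0.65129785 -0.07073126  0.062     ]] knob face [0.66891946 0.02294147 0.12272968]
[[198, 198, 198, 195, 196, 195, 100, 98, 97, 98, 98, 153, 152, 154, 128, 185, 96, 97], [191, 191, 191, 192, 191, 192, 100, 99, 97, 97, 94, 154, 153, 154, 173, 171, 96, 95], [183, 183, 182, 183, 183, 186, 97, 98, 96, 98, 101, 152, 153, 153, 180, 86, 94, 99], [147, 145, 146, 146, 147, 95, 100, 97, 93, 97, 115, 150, 155, 152, 180, 91, 97, 97]]
```

Emit:
jog_arm(hand=[0.085,0.085,0.085,0.085,0.085], travel=[[-0.015,0,0],[-0.03,0,0.01],[0,0,0.05],[0,0,0.06],[0,0,0.045]], yaw=[0,0,0,0,0.185])

```text
time_s: 19.7
position: [0.5223, 0.0252, 0.203]
tool_rot: [[-0.148, 0.989, 0.003], [0.989, 0.148, -0.0], [-0.001, 0.003, -1.0]]
ft_force: [0.9, 0.7, 0.1]
grip_width: 0.0848
gripper_force: 0.0
```

Emit:
jog_arm(hand=[0.085,0.085,0.085,0.085,0.085], travel=[[0.02,0,0],[0.02,0,0],[0.02,0,0],[0.02,0,0],[0.02,0,0]], yaw=[0.185,0.185,0.185,0.185,0.185])

```text
time_s: 20.32
position: [0.6227, 0.0253, 0.2003]
tool_rot: [[-0.88, 0.475, 0.0], [0.475, 0.88, 0.0], [-0.0, 0.0, -1.0]]
ft_force: [0.1, 0.2, 0.5]
grip_width: 0.0852
gripper_force: 0.0
```

Emit:
jog_arm(hand=[0.085,0.085,0.085,0.085,0.085], travel=[[0.02,-0.001,0],[0.02,-0.001,0],[0.01,-0.002,0],[0,0,0],[0,0,0]], yaw=[0.185,0.185,0.091,0,0])

```text
time_s: 20.95
position: [0.6716, 0.0213, 0.2003]
tool_rot: [[-0.999, 0.042, -0.0], [0.042, 0.999, 0.0], [0.0, 0.0, -1.0]]
ft_force: [0.4, -0.2, 0.1]
grip_width: 0.085
gripper_force: 0.0
```

Run:
```python
from h import *
o=env.observe();R=np.array(o['tool_rot']);print(o['time_s'],o['position'],np.degrees(np.arctan2(R[1,0],R[0,0])))
im=snap('wrist','w7.png')
n=np.array([-.5642,.023,.8253]);g=np.array([.672,.0205,.112])
print(proj('wrist',[g+.016*n,g-.017*n,g+.016*n+.022*np.array([-.825,0,-.565]),g+.016*n+[0,.022,0],g+.016*n-[0,.022,0]]).round())
print(proj('wrist',[g-.032*n-.030*np.array([.8253,0,.5642])]))
# dark blob of knob
m=(im.max(2)<70).astype(np.uint8); k,l,s,c=cv2.connectedComponentsWithStats(m)
for i in np.argsort(-s[1:,4])[:6]+1: print(s[i],c[i].round())
# grayscale small map around
print(cv2.resize(im.mean(2)[140:400,180:390].astype(np.float32),(35,26),interpolation=cv2.INTER_AREA).astype(int).tolist())
```

```text
20.95 [0.67158034 0.02129479 0.20031522] 177.5684520870918
[[279. 217.]
 [279. 228.]
 [278. 188.]
 [310. 216.]
 [248. 218.]]
[[278.18471533 198.74836982]]
[    0   268   560   152 43327] [280. 371.]
[ 240  193   80   84 3059] [280. 243.]
[531 139  21  20  68] [538. 153.]
[279 223   2  20  39] [279. 232.]
[466 147   2  16  18] [467. 154.]
[233 188  14   1  14] [240. 188.]
[[126, 125, 125, 124, 124, 122, 122, 165, 179, 179, 180, 182, 188, 187, 188, 186, 164, 132, 127, 127, 127, 127, 127, 126, 126, 126, 98, 85, 85, 85, 85, 85, 85, 109, 130], [130, 130, 130, 130, 127, 122, 121, 194, 178, 113, 125, 134, 137, 137, 126, 114, 114, 108, 108, 109, 109, 109, 105, 103, 117, 154, 110, 85, 85, 85, 85, 85, 86, 125, 130], [130, 130, 130, 129, 127, 123, 123, 184, 181, 73, 118, 130, 130, 131, 114, 84, 84, 84, 85, 85, 85, 85, 80, 76, 102, 154, 103, 84, 85, 85, 85, 85, 94, 122, 130], [133, 124, 113, 110, 108, 106, 106, 146, 155, 101, 105, 104, 104, 91, 82, 81, 81, 80, 81, 80, 80, 80, 80, 80, 92, 124, 87, 79, 79, 79, 80, 82, 86, 100, 130], [130, 159, 159, 160, 160, 157, 157, 156, 153, 153, 154, 159, 167,
[... 2877 characters left out ...]
 115, 79, 173, 124, 83, 164, 124, 74, 157, 119, 63, 150, 117, 54, 137, 106, 47, 130, 119, 119, 118, 115, 53, 35], [28, 50, 157, 176, 176, 133, 85, 176, 60, 46, 72, 58, 49, 91, 85, 74, 150, 116, 68, 109, 74, 43, 72, 60, 43, 82, 134, 89, 176, 155, 155, 131, 37, 28, 33], [27, 28, 38, 142, 166, 106, 40, 56, 28, 27, 28, 28, 28, 28, 27, 28, 28, 28, 28, 28, 28, 28, 28, 28, 28, 28, 43, 62, 127, 171, 134, 34, 28, 28, 28], [29, 27, 28, 30, 30, 28, 28, 28, 28, 28, 28, 28, 28, 28, 27, 28, 28, 28, 28, 28, 28, 27, 28, 27, 28, 28, 28, 27, 28, 31, 29, 27, 28, 28, 32], [28, 27, 28, 28, 27, 27, 27, 28, 28, 28, 27, 28, 28, 28, 27, 28, 28, 27, 28, 28, 28, 28, 27, 28, 28, 27, 27, 27, 27, 27, 27, 27, 27, 28, 31]]
```

Emit:
jog_arm(hand=[0.085,0.085,0.085,0.085,0.06], travel=[[0,0,-0.04],[0,0,-0.03],[0,0,-0.02],[0,0,0],[0,0,0]], yaw=[0,0,0,0,0], grip_force=60)

```text
time_s: 21.62
position: [0.6722, 0.0211, 0.1116]
tool_rot: [[-0.999, 0.041, 0.002], [0.041, 0.999, -0.0], [-0.002, -0.0, -1.0]]
ft_force: [0.5, 0.5, 1.0]
grip_width: 0.0693
gripper_force: 0.0
```

Emit:
jog_arm(hand=[0.03,0.03,0.03,0.03,0.03], travel=[[0,0,0],[0,0,0],[0,0,0],[0,0,0],[0,0,0]], yaw=[0,0,0,0,0])

```text
time_s: 22.25
position: [0.6721, 0.0202, 0.112]
tool_rot: [[-0.999, 0.041, 0.002], [0.041, 0.999, -0.002], [-0.002, -0.002, -1.0]]
ft_force: [-3.0, -4.2, 6.1]
grip_width: 0.0427
gripper_force: 60.7
```

Emit:
jog_arm(hand=[0.03,0.03,0.03,0.03,0.03], travel=[[-0.0025,0,0.0035],[-0.0025,0,0.0035],[-0.0025,0,0.0035],[-0.0008,0,0.0012],[0,0,0]], yaw=[0,0,0,0,0])

```text
time_s: 22.88
position: [0.6652, 0.0205, 0.122]
tool_rot: [[-0.999, 0.041, 0.005], [0.041, 0.999, -0.001], [-0.005, -0.001, -1.0]]
ft_force: [10.5, -2.1, -6.6]
grip_width: 0.0425
gripper_force: 62.6
```

Emit:
jog_arm(hand=[0.03,0.03,0.03,0.03,0.03], travel=[[-0.0005,0,0.0008],[0,0,0],[0,0,0],[0,0,0],[0,0,0]], yaw=[0,0,0,0,0])

```text
time_s: 23.5
position: [0.6652, 0.0205, 0.122]
tool_rot: [[-0.999, 0.041, 0.005], [0.041, 0.999, -0.001], [-0.005, -0.001, -1.0]]
ft_force: [14.5, -2.4, -12.8]
grip_width: 0.0429
gripper_force: 63.0
```

Emit:
jog_arm(hand=[0.03,0.03,0.03,0.03,0.03], travel=[[0.003,0,-0.0042],[0.003,0,-0.0042],[0.0025,0,-0.0036],[0,0,0],[0,0,0]], yaw=[0,0,0,0,0])

```text
time_s: 24.12
position: [0.6721, 0.0202, 0.112]
tool_rot: [[-0.999, 0.041, 0.002], [0.041, 0.999, -0.002], [-0.002, -0.002, -1.0]]
ft_force: [0.6, -5.0, 5.6]
grip_width: 0.0427
gripper_force: 64.6
```

Emit:
jog_arm(hand=[0.05,0.07,0.085,0.085,0.085], travel=[[0,0,0],[0,0,0],[0,0,0],[0,0,0],[0,0,0]], yaw=[0,0,0,0,0])

```text
time_s: 24.75
position: [0.6716, 0.0212, 0.1108]
tool_rot: [[-0.999, 0.041, -0.0], [0.041, 0.999, 0.0], [0.0, 0.0, -1.0]]
ft_force: [-0.4, -0.0, 0.4]
grip_width: 0.0848
gripper_force: 0.0
```

Emit:
jog_arm(hand=[0.085,0.085,0.085,0.085,0.085], travel=[[0,0,0.04],[0,0,0.05],[-0.04,0,0.03],[-0.06,0,0],[-0.06,0,0]], yaw=[0,0,0,0,0])

```text
time_s: 25.38
position: [0.5098, 0.0212, 0.231]
tool_rot: [[-0.999, 0.041, 0.001], [0.041, 0.999, -0.0], [-0.001, -0.0, -1.0]]
ft_force: [1.2, -0.3, 0.6]
grip_width: 0.085
gripper_force: 0.0
```

Emit:
jog_arm(hand=[0.085,0.085,0.085,0.085,0.085], travel=[[0,0,0],[0,0,0],[0,0,0],[0,0,0],[0,0,0]], yaw=[0,0,0,0,0])

```text
time_s: 26.0
position: [0.512, 0.0211, 0.2306]
tool_rot: [[-0.999, 0.041, -0.0], [0.041, 0.999, 0.0], [0.0, 0.0, -1.0]]
ft_force: [-0.1, 1.1, 0.4]
grip_width: 0.0851
gripper_force: 0.0
```

Run:
```python
from h import *
o=env.observe();print(o['time_s'],o['position'],o['ft_force'])
a=snap('wrist','w8.png').astype(int)
# handle position check (bright bar above box front): column profile through tray handle on the tool axis
print('expected handle px at home',proj('wrist',[[.628,.022,.037],[.653,.021,.052],[.655,.021,.062]]).round())
print(a[60:330:4,290].mean(1).astype(int).tolist())
b=snap('scene','sc8.png').astype(int); r=cv2.imread('pics/sc2.png')[:,:,::-1].astype(int)
d=np.abs(b-r).sum(2); print('stack diff',d[245:310,185:235].mean(), 'bg', d[320:360,200:260].mean())
```

```text
26.0 [0.51200082 0.02108797 0.23059013] [-0.05461364  1.07666825  0.40003054]
expected handle px at home [[285. 282.]
 [285. 308.]
 [285. 314.]]
[134, 132, 135, 135, 136, 134, 134, 136, 135, 134, 136, 137, 134, 135, 135, 135, 135, 139, 135, 136, 136, 137, 136, 137, 139, 131, 92, 89, 92, 90, 91, 86, 89, 91, 89, 88, 89, 89, 90, 144, 143, 86, 90, 86, 89, 91, 90, 89, 92, 90, 91, 92, 81, 90, 103, 166, 122, 82, 80, 80, 81, 78, 120, 204, 103, 122, 152, 22]
stack diff 102.4196923076923 bg 11.366666666666667
```

Run:
```python
import cv2,numpy as np
r=cv2.imread('pics/sc8.png',0)[245:312,183:240]
for k in (0,2,3,4,5,6): 
    f='pics/scene0.png' if k==0 else f'pics/sc{k}.png'; g=cv2.imread(f,0)
    T=r[5:-5,5:-5]; m=cv2.matchTemplate(g[245:312,183:240],T,cv2.TM_CCOEFF_NORMED); print(k,cv2.minMaxLoc(m)[1::2])
# white edge of rear stack top, side cam
for f in('s2','s3','s5'): 
    g=cv2.imread(f'pics/{f}.png',0); print(f,g[146:156,328:342].tolist()[::4])
```

```text
0 (0.9021745920181274, (2, 3))
2 (0.8623259663581848, (5, 6))
3 (0.9956498146057129, (5, 5))
4 (0.9950047135353088, (5, 5))
5 (0.9959954023361206, (5, 5))
6 (0.9952261447906494, (5, 5))
s2 [[109, 102, 83, 80, 131, 195, 185, 37, 137, 203, 190, 78, 99, 98], [75, 70, 138, 134, 47, 84, 141, 125, 48, 31, 21, 27, 26, 61], [122, 109, 66, 129, 140, 71, 44, 25, 25, 30, 27, 30, 29, 24]]
s3 [[122, 129, 131, 124, 122, 116, 129, 143, 152, 166, 180, 198, 204, 208], [66, 76, 79, 80, 83, 90, 91, 101, 95, 81, 80, 77, 82, 102], [76, 76, 83, 83, 85, 86, 73, 53, 46, 52, 49, 48, 59, 82]]
s5 [[104, 104, 103, 103, 113, 135, 144, 138, 130, 131, 133, 135, 134, 135], [100, 102, 92, 86, 85, 78, 83, 84, 83, 88, 89, 90, 91, 93], [85, 84, 75, 58, 50, 50, 52, 51, 53, 50, 50, 50, 47, 50]]
```

Stack unchanged since it was left (image 2 differed only by arm shadow); everything is in place.

```bash
python3 -c "
from rig import env
print(env.close_job())"
```

```text
the job is handed in; nothing more can be done
None
```

The front screen lies flat, glass up, in the closed tray. I pulled the timer knob to its stop and guided it back to rest. In the pictures the other two screens still lean on the carton. I handed the job in at about 26 s; it returned no verdict.

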